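# Fish a dropped collar out of the gap beside the mortar mixer

### The job

A brass collar has dropped into the narrow gap between the two blue controllers, down by the mixer's column. Take the bent hook from its stand, put its toe down inside the collar and draw the collar along the uneven floor of the gap until it lies flat on the open bench just in front of the gap's mouth; feel your way gently (the hook must never bear on the equipment or the collar with more than about 12 N), do not touch the collar with the gripper, and leave the jar, cup and rule where they are. Then hang the hook back in its stand and let go.

Things in the scene. Friction and masses are not known exactly. Their poses are not given: they have to be found in the camera images.
- station: Fixed unit: two blue controllers, 70 mm high, with an open-topped gap 44 mm wide between them. Origin at bench height (z = 0) in the middle of the gap's open mouth; x runs level into the gap along its middle, y across, z up. Hard walls at y = +-22 mm; controllers reach to y = +107 and -132 mm. 178 mm in, the gap is closed by the mixer's column.
- gap_end (a point): Foot of the mixer's column at the gap's closed end (178 mm in, bench height); axes as the station's. The column is 280 mm tall, 120 mm wide, with a head above it (from 22 mm behind this point, up to 340 mm high): too close to hang the gripper itself over the collar.
- gap_floor (a point): Point on the gap's floor, 145 mm in, 12 mm above the bench; axes as the station's (level). The floor is a rigid strip from column to mouth, not level: from here it rises or falls evenly towards the mouth by up to 3.7 degrees, unmeasured, different each time (3 to 21 mm up at the mouth). At the mouth it bends 25 degrees down into a 56 mm ramp to the bench. 2 mm too deep breaks the force limit.
- collar_center (a point): Centre of the loose brass collar: a flat ring 36 mm outside, 20 mm bore, 6 mm high, 45 g (may vary), lying flat on the gap's floor near the column, axis (z) upright, half-way up.
- collar: The same collar; origin at the middle of its underside.
- hook: Rigid bent hook, 0.25 kg (varies). Origin below the handle, level with the toe's end; x from handle to toe, z up. Orange handle 24 (x) by 22 (y) mm, z 100 to 150 mm; steel flange 44 x 44 mm, z 94 to 100; 8 mm shaft down to z = 18; 8 mm level foot at z = 18, 60 mm towards +x; 8 mm toe, flat end, down from the foot's end to z = 0.
- hook_grip (a point): Middle of the hook's orange handle (hook z = 125 mm); axes as the hook's. Best gripped across its 24 mm, fingers closing along the hook's x.
- hook_toe (a point): Lower end of the hook's toe (hook x = 60 mm, z = 0); axes as the hook's.
- stand: Fixed grey hook stand; origin at bench height under the hook's place. Two upright plates, tops 115 mm up, 18 mm slot between them along x from -40 to +80 mm, open at top and ends, 105 mm deep. The hook hangs in the slot, foot towards +x, flange on the plates' tops; take it and put it back straight from above (lift over 95 mm to clear).
- stand_seat (a point): Point on the stand at the plates' top level (115 mm up), middle of the slot, where the underside of the hook's flange rests, centred; axes as the stand's.
- jar: White jar, 50 mm diameter, 75 mm high, loose bystander; origin under its centre.
- cup: Steel cup, 70 mm diameter, 60 mm high, loose bystander; origin under its centre.
- rule: Yellow scraper rule 200 x 28 x 5 mm lying flat, loose bystander; origin under its centre, x along its length.

How it is judged (in metres and radians):
On the way, in this order (a step that is already met when the one before it is completed fails the run):
1. the hook's toe is down inside the collar, more than 2 mm below its top, while the collar is still deep in the gap (over 80 mm in) (horizontal distance between hook_toe and collar_center below 0.012 m and z of hook_toe in the frame of collar_center below 0.001 m and x of collar_center in the frame of station above 0.08 m), for 0.1 s.
2. the collar is right out of the gap, in front of its mouth, with the hook's toe still at it (x of collar_center in the frame of station below -0.02 m and horizontal distance between hook_toe and collar_center below 0.03 m), for 0.1 s.
At the end, for the whole second after the job is handed in: The collar lies flat and still on the bench, wholly outside the gap (centre more than 20 mm in front of the mouth, no more than 150 mm from it); the hook hangs upright and still in its stand, flange resting on the plates (within 5 mm of its seated height and 30 mm of its place), released (x of collar_center in the frame of station below -0.02 m and horizontal distance between collar_center and station below 0.15 m and height (world z) of collar_center below 0.007 m and angle between collar's own z axis and vertical below 0.15 rad and linear speed of each of collar, hook below 0.02 m/s and z of hook_grip in the frame of stand_seat between 0.025 and 0.036 m and horizontal distance between hook_grip and stand_seat below 0.03 m and angle between hook's own z axis and vertical below 0.1 rad); the robot touches nothing.
It fails at once if the hook bears on the controllers, the mixer or the gap's floor with more than 12 N (contact force between hook and station above 12 N).
It fails at once if the hook bears on the collar with more than 12 N (contact force between hook and collar above 12 N).
It fails at once if the gripper touches the collar (contact force between the fingers and collar above 0.5 N).
It fails at once if the gripper or arm bears on the controllers or the mixer with more than 12 N (contact force between any of the fingers, the arm and station above 12 N).
It fails at once if the jar, cup or rule is moved by more than 20 mm (distance of any of jar, cup, rule from where it was at the start of the episode above 0.02 m).
It also fails if it takes over 72 s, if anything falls off the work surface, if the arm or the gripper's body presses on something with over 40 N, if the wrist force passes 120 N, or if a joint passes its speed limit or range.

### The arm

A 7-joint arm with a two-finger parallel gripper is mounted at the origin on the work surface. World frame = base frame: x ahead of the robot, y to its left, z up, the work surface at z = 0. Lengths are in m, angles in degrees, forces in N, time in s.
With the tool pointing down it reaches from about 0.35 to 0.9 m from the base axis. Payload 19.9 kg.
Tool frame: the origin (TCP) lies where the fingers leave the gripper's body, on its centre line; the fingertips stand 97 mm ahead of it and the grasp point (between the pads) lies 78 mm ahead of it; z points along the fingers, x is the direction in which the jaws open and shut, and the axes are right-handed (so a half turn about z gives the same grasp; the last joint's range is limited). The gripper opens to 94 mm and grips with 3 to 60 N. Pads are 16 mm wide; open, the fingers measure 119 mm over their backs; the gripper's body (75 mm by 177 mm) begins 78 mm behind the grasp point.
Start: joints at [-68.612, 23.915, -0.59, 92.452, 0.269, 63.638, -3.037], TCP at [0.252, 0.572, 0.303] pointing down, gripper open.
Joint ranges: [-161.28, 161.28], [-22.2, 115.67], [-73.04, 71.86], [3.21, 147.25], [-68.34, 248.33], [10.77, 114.83], [-161.83, 161.83]. Speed limits (degrees/s): [108.29, 108.29, 136.94, 136.94, 172.46, 172.46, 172.46].

### API

Orientations are given as a 3x3 rotation matrix whose columns are the frame's x, y, z axes.
In Python, from station import env gives the robot as it stands.
- The arm moves only by the shell command python3 -m pendant 'ROWS'. ROWS is JSON, one flat list of numbers, 7 for each row, row after row: the shift along the world's x, y, z in cm, then the turn, a rotation vector about the world's x, y, z in degrees, then the closure, from -1 (fully open) to 1 (shut), so that 0 is half open. In form: [tx, ty, tz, rx, ry, rz, fingers, tx, ty, tz, rx, ry, rz, fingers, ...]. A call has 1 to 20 rows; each row shifts and turns the commanded pose from where the row before left it; what a row does not reach is not made up. A row lasts 1/12 s, in which the tool goes at most 41.7 mm and 7.16 degrees, less where a joint would pass 70% of its speed; a pose out of reach is approached as far as the arm can. A call is refused whole if a number of a shift passes 4.17 or a number of a turn 7.16, either way. A call with a gripper value outside its range is refused whole. The fingers move at their own pace and stop on an object; the grip force is fixed at half the most. Time passes only in rows, so rows that do not move let the fingers close. It gives the time, the measured TCP pose, the force and the opening at its end, in the units of the state.
- env.read_state(): the state, without advancing time (a new reading comes with each control period).
- env.get_image(name): name is "scene" or "side" or "wrist"; returns the picture (420x560x3 uint8, blue, green, red); there is no depth.
- env.camera_params(name): a dict with "camera_matrix" (3x3 intrinsics, pixels), "D" ([k1, k2, p1, p2, k3] as OpenCV has them; the pictures are not rectified), "R" (3x3) and "t" (3): a world point X has camera coordinates R X + t; the wrist camera has in their place "T_tool_cam" (4x4, takes a point from camera to tool coordinates, whose origin is the TCP and whose axes are the tool frame's). Camera axes: x right, y down, z forward; pixel columns grow to the right and rows downward; lengths in m; the calibration is good to about 2 mm. A picture is of the moment at which its call begins: read the wrist's pose just before it. camera_params takes no time and is no camera call.
- env.job_done(): hands the job in, once; it reports no verdict.
The state is a dict: "t": time; "qpos": joint angles; "joint_vel": joint speeds; "tau": joint torques, N m; "tcp_pos": TCP position; "ee_rot": TCP orientation; "contact_force": force on the tool from outside, world axes, zero at the start; "wrist_torque": the same for the moment, N m; "gripper_width": finger opening in m.
Only numpy, scipy, OpenCV 4.12 (cv2) and the standard library are available. Lean on these libraries where they do the work, as an engineer would, in place of code of your own. Each camera call takes 0.05 s, during which the arm holds its last target.

## Working session

There is one attempt and no reset: what is moved stays moved. The work goes in short steps, Python scripts to look and compute and a shell command to move; the robot and the scene stay as the last step left them, time stands still between calls to the robot, and variables do not carry over. Pictures are saved under pics/ and viewed, and the job is handed in when it is done.

```bash
ls; mkdir -p pics; cat > h.py <<'E'
import numpy as np, cv2
from station import env
E
python3 - <<'E'
from h import *
s=env.read_state(); print({k:np.round(v,4).tolist() for k,v in s.items()})
for n in ("scene","side","wrist"):
    cv2.imwrite(f"pics/{n}0.png",env.get_image(n))
    p=env.camera_params(n); print(n,{k:np.round(v,4).tolist() for k,v in p.items()})
E
```

```text
pics
{'t': 0.0, 'qpos': [-68.6108, 23.9476, -0.5893, 92.4875, 0.2683, 63.6397, -3.036], 'joint_vel': [-0.024, 0.0377, 0.0255, -0.1144, 0.0317, -0.0699, 0.0291], 'tau': [-0.0006, -85.1246, 0.6385, -42.6005, -0.0489, 0.0186, 0.0001], 'tcp_pos': [0.2518, 0.5717, 0.302], 'ee_rot': [[0.403, 0.9152, -0.0004], [0.9152, -0.403, -0.0012], [-0.0013, 0.0001, -1.0]], 'contact_force': [-0.5366, 0.1995, 0.7569], 'wrist_torque': [0.0093, -0.0247, 0.0019], 'gripper_width': 0.0938}
scene {'camera_matrix': [[382.3863, 0.0, 283.2339], [0.0, 382.3863, 208.8452], [0.0, 0.0, 1.0]], 'D': [-0.0856, 0.0, 0.0, 0.0, 0.0], 'R': [[0.1368, 0.9906, -0.0033], [0.8582, -0.1202, -0.4991], [-0.4948, 0.0655, -0.8666]], 't': [0.0038, -0.4169, 1.3207]}
side {'camera_matrix': [[511.2879, 0.0, 285.3397], [0.0, 511.2879, 214.1845], [0.0, 0.0, 1.0]], 'D': [0.0618, 0.0, 0.0, 0.0, 0.0], 'R': [[0.7905, -0.6123, 0.0133], [-0.4569, -0.6041, -0.6529], [0.4078, 0.5101, -0.7573]], 't': [-0.4686, 0.2679, 0.9584]}
wrist {'camera_matrix': [[320.561, 0.0, 286.6953], [0.0, 320.561, 209.6693], [0.0, 0.0, 1.0]], 'D': [0.0207, 0.0, 0.0, 0.0, 0.0], 'T_tool_cam': [[1.0, 0.0001, -0.0006, -0.0002], [-0.0, 0.9708, 0.2398, -0.0689], [0.0006, -0.2398, 0.9708, -0.0814], [0.0, 0.0, 0.0, 1.0]]}
```

View pics/scene0.png

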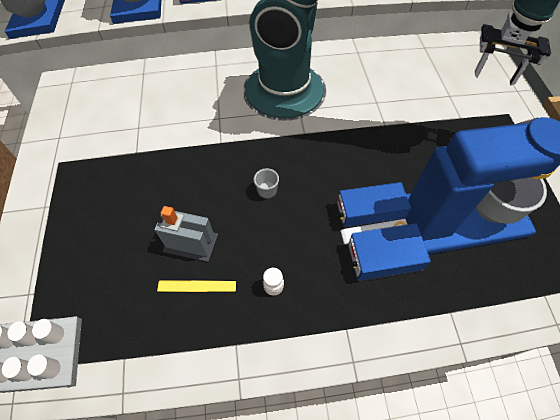

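View pics/side0.png

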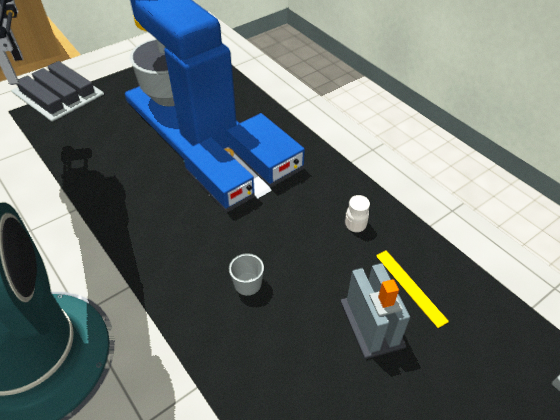

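View pics/wrist0.png

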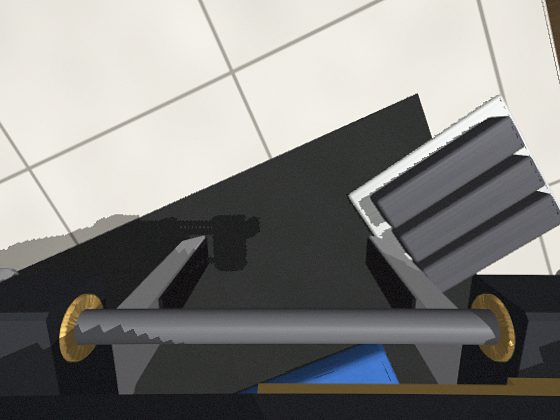

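The scene view shows the orange handle at about (168,214), the stand at (187,237), the gap mouth at about (345,235) and the collar at about (400,225). The jar is at (273,281), the cup at (265,183), and the rule lies across (158–236,286). I'll zoom in.

```bash
cat > h.py <<'E'
import numpy as np, cv2
from station import env
P={n:env.camera_params(n) for n in ("scene","side")}
def ray(n,uv):
    p=P[n] if n in P else None
    if n!="wrist":
        K,D,R,t=[np.array(p[k],float) for k in("camera_matrix","D","R","t")]
    u=cv2.undistortPoints(np.array([[uv]],float),K,D)[0,0]
    d=R.T@np.array([u[0],u[1],1]); return -R.T@t, d/np.linalg.norm(d)
def wray(uv,s):
    p=env.camera_params("wrist");K,D=np.array(p["camera_matrix"]),np.array(p["D"],float)
    T=np.array(p["T_tool_cam"]);Rt=np.array(s["ee_rot"]);o=np.array(s["tcp_pos"])
    u=cv2.undistortPoints(np.array([[uv]],float),K,D)[0,0]
    d=Rt@T[:3,:3]@np.array([u[0],u[1],1]); return o+Rt@T[:3,3], d/np.linalg.norm(d)
def onz(r,z): o,d=r; return o+d*(z-o[2])/d[2]
def tri(a,b):
    A=np.zeros((3,3));c=np.zeros(3)
    for o,d in(a,b):
        M=np.eye(3)-np.outer(d,d);A+=M;c+=M@o
    x=np.linalg.solve(A,c); return x,[np.linalg.norm(np.cross(x-o,d)) for o,d in(a,b)]
def crop(img,x0,y0,x1,y1,f,name): cv2.imwrite("pics/"+name,cv2.resize(img[y0:y1,x0:x1],None,fx=f,fy=f,interpolation=cv2.INTER_CUBIC))
E
python3 - <<'E'
from h import *
a=cv2.imread("pics/scene0.png");b=cv2.imread("pics/side0.png")
crop(a,325,170,445,290,5,"s_gap.png");crop(b,170,100,320,220,5,"d_gap.png")
crop(a,145,195,225,270,7,"s_st.png");crop(b,335,240,455,365,4.8,"d_st.png")
E
```

```text
(no output)
```

View pics/s_gap.png

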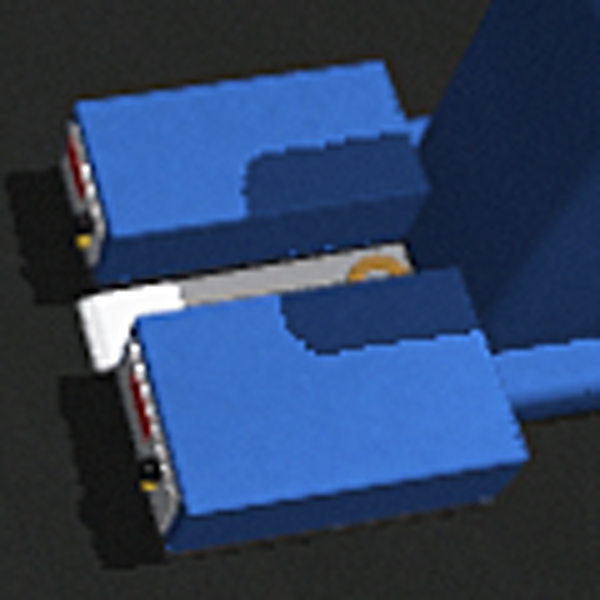

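View pics/d_gap.png

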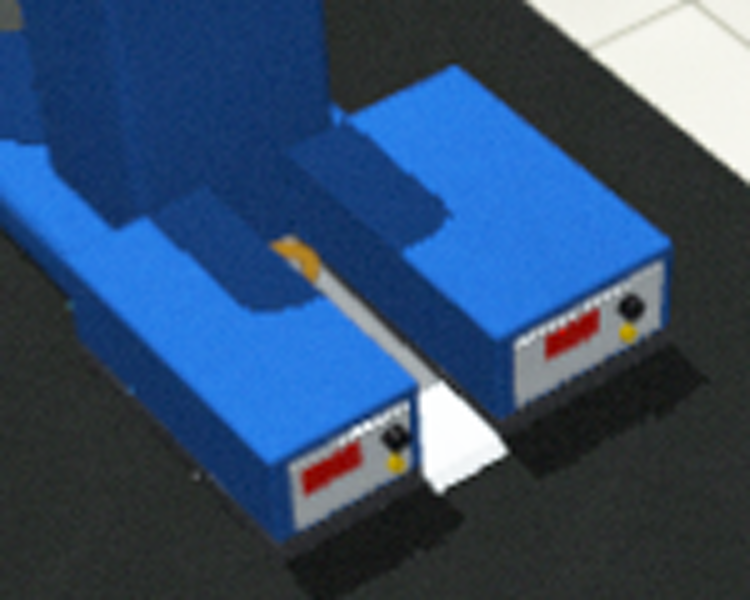

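View pics/s_st.png

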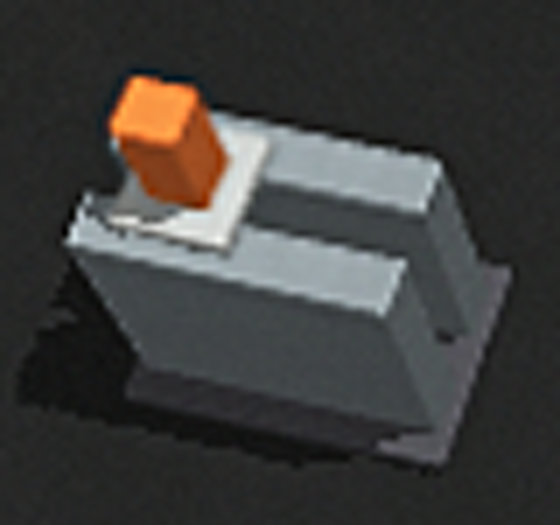

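View pics/d_st.png

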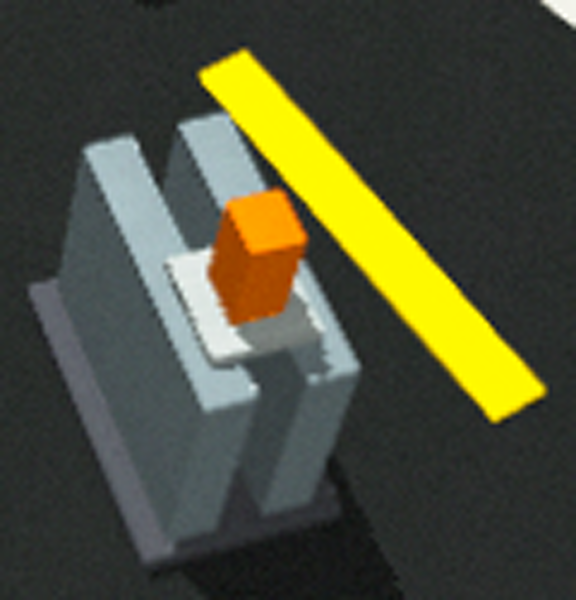

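```bash
python3 - <<'E'
from h import *
f=lambda x,y,s,x0,y0:((x+.5)/s-.5+x0,(y+.5)/s-.5+y0)
S=lambda x,y:f(x,y,5,325,170); D=lambda x,y:f(x,y,5,170,100)
pts={"Afo":(S(78,100),D(272,465)),"Afi":(S(107,238),D(418,388)),"Bfi":(S(135,320),D(500,340)),"Bfo":(S(175,515),D(670,243)),"Bbo":(S(528,460),D(455,67))}
R={}
for k,(a,b) in pts.items():
    ra,rb=ray("scene",a),ray("side",b); x,e=tri(ra,rb); p=onz(ra,.07);q=onz(rb,.07); R[k]=(p+q)/2
    print(k,np.round(x,4),np.round(e,4),p.round(4),q.round(4))
for k,a in {"Abi":(430,187),"Bbi":(460,270),"Abo":(382,62)}.items(): print(k,onz(ray("scene",S(*a)),.07).round(4))
v=R["Bfo"]-R["Afo"];print(np.linalg.norm(v),np.linalg.norm(R["Bfi"]-R["Afi"]))
y=-v/np.linalg.norm(v);x=np.array([y[1],-y[0],0]); print("yaw x",np.degrees(np.arctan2(x[1],x[0])),"via B side",np.degrees(np.arctan2(*(R["Bbo"]-R["Bfo"])[[1,0]])))
m1=(R["Afi"]+R["Bfi"])/2; m2=R["Afo"]-y*.107; m3=R["Bfo"]+y*.132; print(m1,m2,m3)
# collar via scene & side mask
for n in("scene","side"):
    im=cv2.imread(f"pics/{n}0.png"); h=cv2.cvtColor(im,cv2.COLOR_BGR2HSV); m=cv2.inRange(h,(10,100,80),(28,255,255))
    k,l,st,c=cv2.connectedComponentsWithStats(m); 
    for i in range(1,k):
        if st[i,4]>6: print(n,st[i],c[i].round(1))
a=lambda n,u:[onz(ray(n,u),z).round(4) for z in(.015,.02)]
print(a("scene",S(380,270)),a("side",D(290,262)))
# stand & hook
S2=lambda x,y:f(x,y,7,145,195); D2=lambda x,y:f(x,y,4.8,335,240)
for k,A,B in [("+x nearplate corner(y+?)",(437,157),None)]: pass
print("handle top", onz(ray("scene",S2(155,92)),.171).round(4),onz(ray("side",D2(268,215)),.171).round(4))
print("handle tri", tri(ray("scene",S2(155,100)),ray("side",D2(262,220))))
for nm,z,a,b in [("P+end outerrobot",.115,(437,157),(110,142)),("far outer corner +x",.115,(387,312),None),("nearplate inner +x",.115,(428,212),None),("far inner +x",.115,(408,260),None),("far outer -x",.115,(68,240),(355,368)),
 ("flange1",.121,(272,140),None),("flange2",.121,(233,245),None)]:
    print(nm,onz(ray("scene",S2(*a)),z).round(4), onz(ray("side",D2(*b)),z).round(4) if b else "")
for nm,z,b in [("A + in",.115,(137,137)),("A+ out",.115,(84,150)),("B+ in",.115,(180,125)),("B+ out",.115,(232,113)),("A- in",.115,(258,395)),("A- out",.115,(207,410)),("B- in",.115,(310,382)),("B- out",.115,(357,368)),("fl1",.121,(167,262)),("fl2",.121,(218,362)),("fl3",.121,(325,335))]:
    print(nm,onz(ray("side",D2(*b)),z).round(4))
E
```

```text
Afo [0.4808 0.0831 0.0724] [0.0019 0.0019] [0.478  0.0855 0.07  ] [0.4823 0.0829 0.07  ]
Afi [0.5628 0.083  0.0696] [0.0005 0.0005] [0.5632 0.0825 0.07  ] [0.5625 0.0832 0.07  ]
Bfi [0.6115 0.0862 0.0699] [0.0002 0.0002] [0.6115 0.0863 0.07  ] [0.6115 0.0859 0.07  ]
Bfo [0.7156 0.084  0.0736] [0.003 0.003] [0.7161 0.0822 0.07  ] [0.7177 0.0904 0.07  ]
Bbo [0.7137 0.262  0.0701] [0.0004 0.0004] [0.7139 0.2616 0.07  ] [0.7138 0.2626 0.07  ]
Abi [0.5572 0.2594 0.07  ]
Bbi [0.6073 0.2601 0.07  ]
Abo [0.4766 0.2571 0.07  ]
0.23678691775157126 0.04873354472839944
yaw x 90.5210530680019 via B side 91.0025965432685
[0.58716427 0.08447433 0.07      ] [0.58712654 0.0851356  0.07      ] [0.58491355 0.08511548 0.07      ]
scene [526  41  11   5  27] [531.4  42.8]
scene [492  42   6   2   8] [494.2  42.8]
scene [501  44  16   4  19] [508.6  45.7]
scene [548  97  12  20 123] [555.3 103.1]
scene [  0 141  17  79 653] [  4.9 172.9]
scene [531 171  22   8  63] [542.2 175.9]
scene [161 206  17  19 220] [168.8 215. ]
scene [395 221  11   5  31] [400.  222.9]
scene [158 280  76  10 627] [194.3 285. ]
sc
[... 712 characters left out ...]
386186554)])
P+end outerrobot [ 0.5386 -0.2671  0.115 ] [ 0.553  -0.2696  0.115 ]
far outer corner +x [ 0.5967 -0.2865  0.115 ] 
nearplate inner +x [ 0.5601 -0.2711  0.115 ] 
far inner +x [ 0.5778 -0.2787  0.115 ] 
far outer -x [ 0.5539 -0.3967  0.115 ] [ 0.5559 -0.3958  0.115 ]
flange1 [ 0.5272 -0.3238  0.121 ] 
flange2 [ 0.567  -0.3376  0.121 ] 
A + in [ 0.563  -0.2743  0.115 ]
A+ out [ 0.5423 -0.2663  0.115 ]
B+ in [ 0.5804 -0.2803  0.115 ]
B+ out [ 0.6007 -0.2885  0.115 ]
A- in [ 0.5199 -0.3823  0.115 ]
A- out [ 0.501  -0.3756  0.115 ]
B- in [ 0.5387 -0.3899  0.115 ]
B- out [ 0.5564 -0.3962  0.115 ]
fl1 [ 0.5294 -0.3246  0.121 ]
fl2 [ 0.5148 -0.366   0.121 ]
fl3 [ 0.5537 -0.3815  0.121 ]
```

The stand slot's yaw comes out at about 68.7° and its seat at about (0.542, −0.349). Station yaw is about 90.7° and the mouth is near (0.587, 0.085). I'll go round the inner side of the mixer to hover over the stand.

```bash
python3 -m pendant '[0,-3.7,1,0,0,0,-1, 0,-3.7,1,0,0,0,-1, 0,-3.7,1,0,0,0,-1, 0,-3.7,1,0,0,0,-1, 0,-3.7,1,0,0,0,-1, 0,-3.7,1,0,0,0,-1, 1.7,-3.5,0,0,0,0,-1, 1.7,-3.5,0,0,0,0,-1, 1.7,-3.5,0,0,0,0,-1, 1.7,-3.5,0,0,0,0,-1, 1.7,-3.5,0,0,0,0,-1, 1.7,-3.5,0,0,0,0,-1, 1.7,-3.5,0,0,0,0,-1, 1.7,-3.5,0,0,0,0,-1, 1.7,-3.5,0,0,0,0,-1, 1.7,-3.5,0,0,0,0,-1]'
python3 -m pendant '[1.3,-3.8,0,0,0,0.3,-1, 1.3,-3.8,0,0,0,0.3,-1, 1.3,-3.8,0,0,0,0.3,-1, 1.3,-3.8,0,0,0,0.3,-1, 1.3,-3.8,0,0,0,0.3,-1, 1.3,-3.8,0,0,0,0.3,-1, 1.3,-3.8,0,0,0,0.3,-1, 1.3,-3.8,0,0,0,0.3,-1, 1.3,-3.8,0,0,0,0,-1, 0,0,0,0,0,0,-1, 0,0,0,0,0,0,-1]'
python3 - <<'E'
from h import *
s=env.read_state(); print({k:np.round(v,4).tolist() for k,v in s.items() if k in("t","tcp_pos","ee_rot","contact_force")})
cv2.imwrite("pics/w1.png",env.get_image("wrist"))
E
```

```text
t: 1.48
tcp_pos: [0.4221, -0.0021, 0.3628]
ee_rot: [[0.403, 0.915, 0.001], [0.915, -0.403, 0.0], [0.001, 0.0, -1.0]]
contact_force: [1.3, 1.4, 0.5]
gripper_width: 0.0941
t: 2.4
tcp_pos: [0.5382, -0.3442, 0.3615]
ee_rot: [[0.368, 0.93, -0.002], [0.93, -0.368, -0.001], [-0.002, -0.002, -1.0]]
contact_force: [-0.2, 1.2, -1.3]
gripper_width: 0.0942
{'t': 2.4, 'tcp_pos': [0.5382, -0.3442, 0.3615], 'ee_rot': [[0.3675, 0.93, -0.0023], [0.93, -0.3675, -0.0009], [-0.0017, -0.0018, -1.0]], 'contact_force': [-0.1504, 1.2438, -1.3246]}
```

View pics/w1.png

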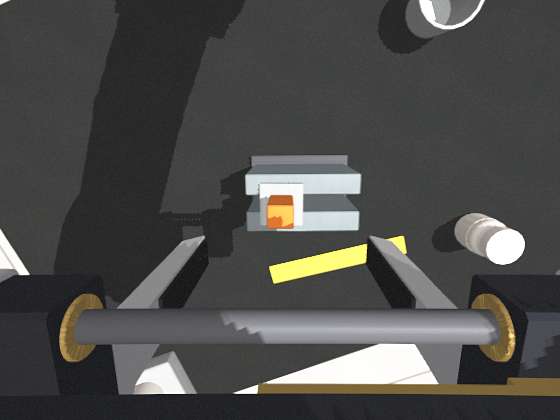

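```bash
python3 - <<'E'
from h import *
crop(cv2.imread("pics/w1.png"),235,145,370,240,5.9,"w1c.png")
E
```

```text
(no output)
```

View pics/w1c.png

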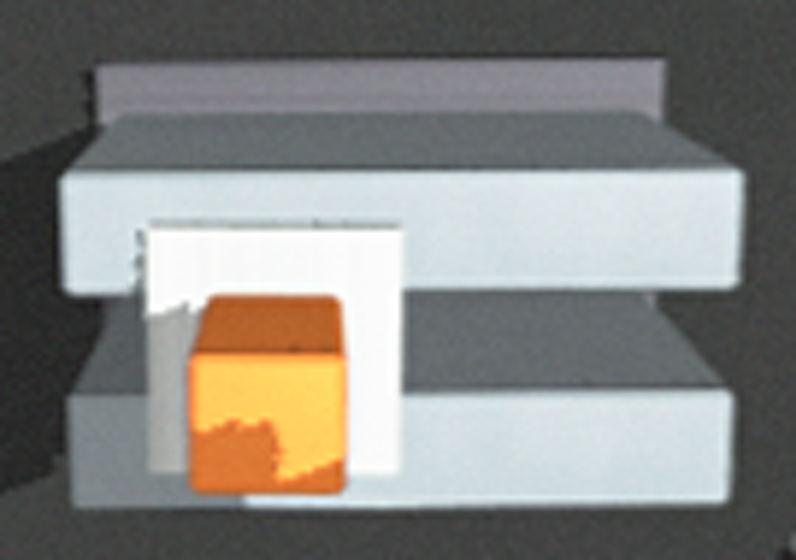

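```bash
python3 - <<'E'
from h import *
s=env.read_state()
f=lambda x,y:((x+.5)/5.9-.5+235,(y+.5)/5.9-.5+145)
g=lambda x,y,z:onz(wray(f(x,y),s),z)
fl=[g(*p,.121) for p in((148,228),(402,228),(402,476),(150,476))]
ha=[g(*p,.171) for p in((190,355),(347,353),(345,493),(192,493))]
pl=[g(*p,.115) for p in((62,175),(744,170),(740,290),(66,293),(70,393),(734,390),(732,503),(73,506))]
d=lambda a,b:(np.linalg.norm(a-b).round(4),np.degrees(np.arctan2(*(b-a)[[1,0]])).round(2))
print("fl",np.mean(fl,0),d(fl[0],fl[1]),d(fl[3],fl[2]),d(fl[1],fl[2]))
print("ha",np.mean(ha,0),d(ha[0],ha[1]),d(ha[1],ha[2]))
print("pl",[d(pl[i],pl[j]) for i,j in((0,1),(3,2),(4,5),(7,6),(0,3),(3,4))])
a=(pl[3]+pl[4])/2;b=(pl[2]+pl[5])/2;u=(b-a)/np.linalg.norm(b-a); print("seat",a+u*.04, "mid plates",(np.mean(pl,0))-u*.02, s["tcp_pos"],np.degrees(np.arctan2(s["ee_rot"][1][0],s["ee_rot"][0][0])))
E
```

```text
fl [ 0.54097993 -0.3499628   0.121     ] (np.float64(0.0437), np.float64(68.57)) (np.float64(0.0448), np.float64(68.57)) (np.float64(0.0445), np.float64(-20.76))
ha [ 0.54024501 -0.34985487  0.171     ] (np.float64(0.0232), np.float64(69.32)) (np.float64(0.0216), np.float64(-21.96))
pl [(np.float64(0.1185), np.float64(68.97)), (np.float64(0.1189), np.float64(68.82)), (np.float64(0.1187), np.float64(68.84)), (np.float64(0.1196), np.float64(68.86)), (np.float64(0.0209), np.float64(-21.31)), (np.float64(0.0182), np.float64(-20.94))]
seat [ 0.5413783  -0.34688691  0.115     ] mid plates [ 0.54119332 -0.34742904  0.115     ] [ 0.53852609 -0.3424713   0.36188899] 68.5552118974183
```

```bash
python3 -m pendant '[0.17,-0.9,0,0,0,0.3,-1, 0,0,-3,0,0,0,-1, 0,0,-3,0,0,0,-1, 0,0,0,0,0,0,-1, 0,0,0,0,0,0,-1, 0,0,0,0,0,0,-1]'
python3 - <<'E'
from h import *
s=env.read_state(); im=env.get_image("wrist"); cv2.imwrite("pics/w2.png",im)
h=cv2.cvtColor(im,cv2.COLOR_BGR2HSV); m=cv2.inRange(h,(3,150,60),(22,255,255)); k,l,st,c=cv2.connectedComponentsWithStats(m[:300])
for i in range(1,k):
    if st[i,4]>50: print(st[i],c[i])
print(np.round(s["tcp_pos"],4)); 
E
```

```text
t: 2.95
tcp_pos: [0.5411, -0.3509, 0.3046]
ee_rot: [[0.359, 0.934, 0.002], [0.934, -0.359, -0.001], [-0.0, 0.002, -1.0]]
contact_force: [-0.5, -0.3, 1.3]
gripper_width: 0.0938
[ 268  202   34   43 1212] [284.29537954 224.1650165 ]
[ 0.5411 -0.3509  0.3046]
```

View pics/w2.png

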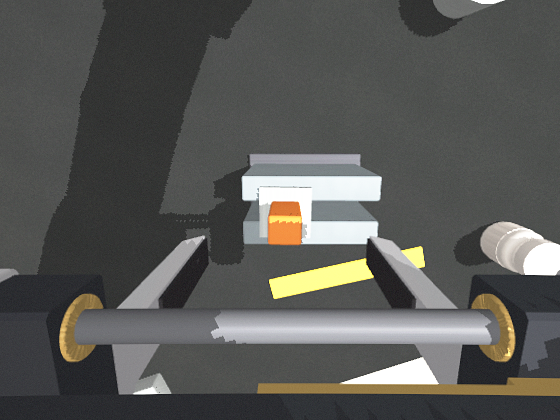

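```bash
python3 - <<'E'
from h import *
s=env.read_state()
crop(cv2.imread("pics/w2.png"),235,145,390,255,5,"w2c.png")
for uv in((267.5,216),(302.5,216),(302.5,245),(267.5,245)): print(onz(wray(uv,s),.171).round(4))
print(onz(wray((285,230.5),s),.171).round(4), s["tcp_pos"])
E
```

```text
[ 0.5261 -0.3599  0.171 ]
[ 0.5348 -0.3372  0.171 ]
[ 0.5548 -0.3447  0.171 ]
[ 0.5459 -0.3679  0.171 ]
[ 0.5403 -0.3524  0.171 ] [ 0.54113073 -0.3510783   0.3047635 ]
```

View pics/w2c.png

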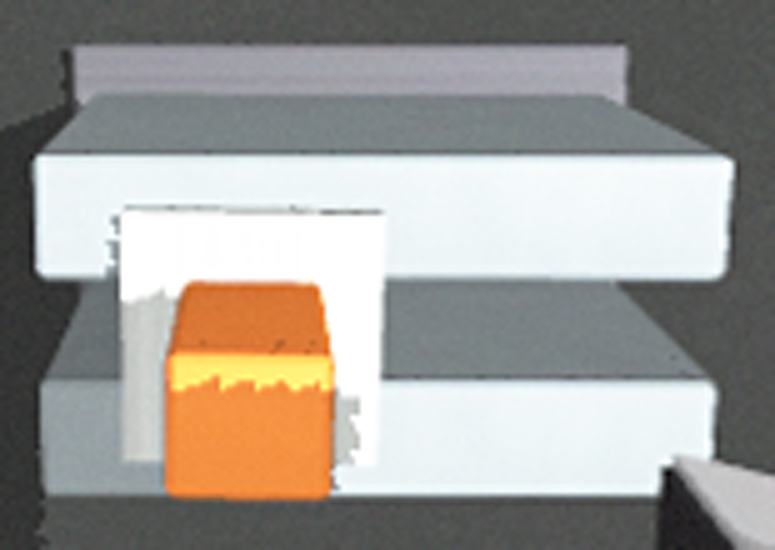

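```bash
python3 -m pendant '[-0.07,-0.12,-2,0,0,-0.2,-1, 0,0,-2,0,0,0,-1, 0,0,-2,0,0,0,-1, 0,0,-1.5,0,0,0,-1, 0,0,-0.5,0,0,0,-1, 0,0,0,0,0,0,-1, 0,0,0,0,0,0,-1]'
python3 -m pendant '[0,0,0,0,0,0,1, 0,0,0,0,0,0,1, 0,0,0,0,0,0,1, 0,0,0,0,0,0,1, 0,0,0,0,0,0,1, 0,0,0,0,0,0,1, 0,0,0,0,0,0,1, 0,0,0,0,0,0,1]'
```

```text
t: 3.58
tcp_pos: [0.5403, -0.3525, 0.2241]
ee_rot: [[0.363, 0.932, 0.001], [0.932, -0.363, -0.001], [-0.0, 0.002, -1.0]]
contact_force: [-0.1, 0.8, 0.0]
gripper_width: 0.0939
t: 4.25
tcp_pos: [0.5399, -0.3522, 0.2226]
ee_rot: [[0.363, 0.932, -0.0], [0.932, -0.363, -0.0], [-0.0, 0.0, -1.0]]
contact_force: [-0.3, -0.5, 0.0]
gripper_width: 0.0444
```

```bash
python3 -m pendant '[0,0,0,0,0,0,1, 0,0,0,0,0,0,1, 0,0,0,0,0,0,1, 0,0,0,0,0,0,1, 0,0,0,0,0,0,1, 0,0,0,0,0,0,1]'
```

```text
t: 4.75
tcp_pos: [0.5398, -0.3522, 0.2226]
ee_rot: [[0.363, 0.932, -0.0], [0.932, -0.363, -0.0], [-0.0, -0.0, -1.0]]
contact_force: [0.5, 0.0, 0.1]
gripper_width: 0.024
```

```bash
python3 -m pendant '[0,0,1,0,0,0,1, 0,0,2,0,0,0,1, 0,0,3,0,0,0,1, 0,0,3,0,0,0,1, 0,0,3,0,0,0,1, 0,0,2,0,0,0,1, 0,0,0,0,0,0,1]'
python3 -m pendant '[0.3,2,0,0,0,1.5,1, 0.4,3.5,0,0,0,2,1, 0.4,3.5,0,0,0,2,1, 0.4,3.5,0,0,0,2,1, 0.4,3.5,0,0,0,2,1, 0.4,3.5,0,0,0,2,1, 0.4,3.5,0,0,0,2,1, 0.4,3.5,0,0,0,2,1, 0.4,3.5,0,0,0,2,1, 0.4,3.5,0,0,0,2,1, 0.4,3,0,0,0,2,1, 0.2,1.7,0,0,0,0.5,1, 0,0,0,0,0,0,1, 0,0,0,0,0,0,1, 0,0,0,0,0,0,1]'
python3 - <<'E'
from h import *
s=env.read_state(); im=env.get_image("wrist"); cv2.imwrite("pics/w3.png",im); np.save("s3.npy",s,allow_pickle=True)
cv2.imwrite("pics/side3.png",env.get_image("side"))
E
```

```text
t: 5.33
tcp_pos: [0.5402, -0.3532, 0.3675]
ee_rot: [[0.363, 0.932, 0.005], [0.932, -0.363, -0.003], [-0.001, 0.006, -1.0]]
contact_force: [0.7, -1.1, -1.6]
gripper_width: 0.0237
t: 6.58
tcp_pos: [0.5846, 0.0285, 0.3624]
ee_rot: [[-0.011, 1.0, -0.001], [1.0, 0.011, -0.001], [-0.001, -0.001, -1.0]]
contact_force: [0.3, -0.6, -3.7]
gripper_width: 0.0238
```

View pics/w3.png

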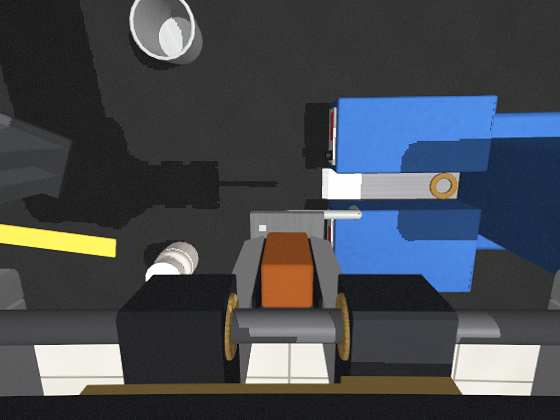

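View pics/side3.png

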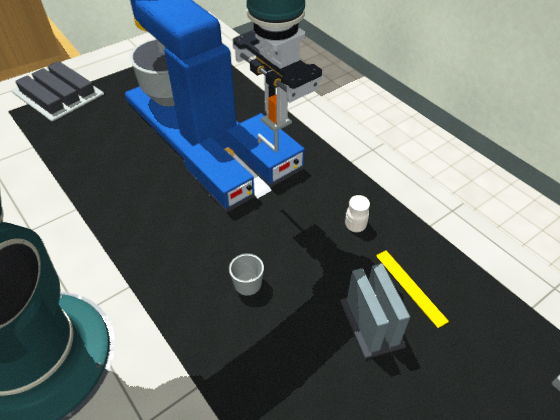

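The wrist view shows the whole collar at about (444,185). The gap strip spans columns 323–460 and the brighter ramp spans about 323–360. The hook hangs straight.

```bash
python3 - <<'E'
from h import *
crop(cv2.imread("pics/w3.png"),315,140,475,225,5,"w3c.png")
crop(cv2.imread("pics/side3.png"),215,135,285,205,8,"d3c.png")
E
```

```text
(no output)
```

View pics/w3c.png

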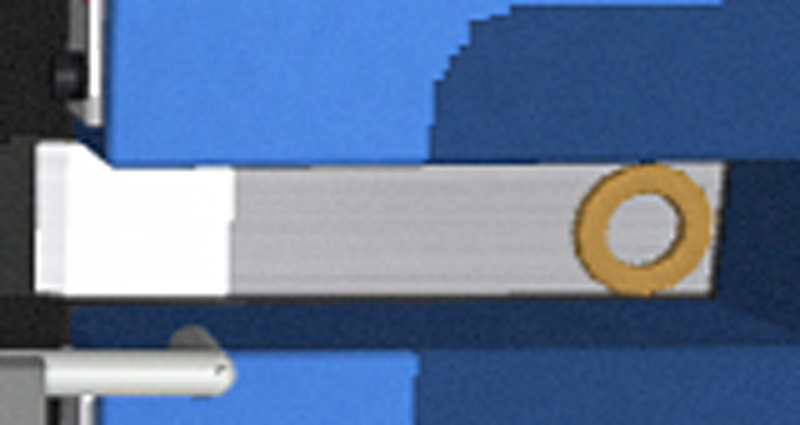

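View pics/d3c.png

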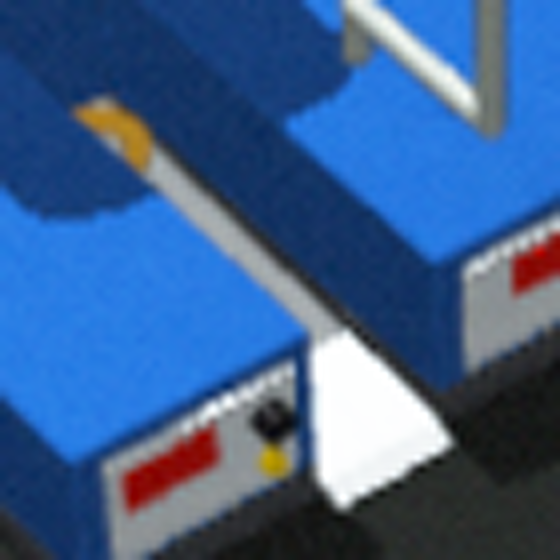

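```bash
python3 - <<'E'
from h import *
s=np.load("s3.npy",allow_pickle=True).item(); s2=env.read_state(); print(s["tcp_pos"],s2["tcp_pos"])
f=lambda x,y:((x+.5)/5-.5+315,(y+.5)/5-.5+140)
g=lambda x,y,z:onz(wray(f(x,y),s),z).round(4)
print("A top inner front", g(105,163,.07),"A inner back",g(730,160,.07),"B inner front?",g(415,350,.07))
print("B front inner",g(100,352,.07))
print("collar outer L/R/T/B z.018",g(577,228,.018),g(713,228,.018),g(645,163,.018),g(645,296,.018))
print("bore",g(605,230,.018),g(683,230,.018),g(643,194,.018),g(643,268,.018))
for z in(0,.006,.012,.018,.024): print(z,"bend",g(232,230,z),"crease",g(65,220,z),"end",g(37,220,z))
print("strip edges at x 300/700", g(300,165,.012),g(700,163,.012),g(300,296,.012),g(700,294,.012),"col",g(727,165,.013),g(713,292,.013))
print("toe est", np.array(s["tcp_pos"])+.06*np.array(s["ee_rot"])[:,0])
F=lambda x,y:((x+.5)/8-.5+215,(y+.5)/8-.5+135)
for z in(0,.006,.012,.018,.024): print(z,"side bend",onz(ray("side",F(348,332)),z).round(4),onz(ray("side",F(312,338)),z).round(4),"ramp end",onz(ray("side",F(455,440)),z).round(4),onz(ray("side",F(343,508)),z).round(4))
E
```

```text
[0.58462364 0.02846377 0.36235719] [0.58470175 0.0282738  0.36258097]
A top inner front [0.5621 0.0846 0.07  ] A inner back [0.5601 0.2291 0.07  ] B inner front? [0.6062 0.1608 0.07  ]
B front inner [0.6075 0.0855 0.07  ]
collar outer L/R/T/B z.018 [0.5847 0.2193 0.018 ] [0.5844 0.2552 0.018 ] [0.5672 0.235  0.018 ] [0.6031 0.2397 0.018 ]
bore [0.5852 0.2268 0.018 ] [0.585  0.2474 0.018 ] [0.5755 0.2356 0.018 ] [0.5954 0.2381 0.018 ]
0 bend [0.5892 0.1316 0.    ] crease [0.5868 0.0849 0.    ] end [0.5869 0.0771 0.    ]
0.006 bend [0.5882 0.1302 0.006 ] crease [0.5859 0.0841 0.006 ] end [0.586  0.0764 0.006 ]
0.012 bend [0.5872 0.1288 0.012 ] crease [0.5849 0.0833 0.012 ] end [0.585  0.0757 0.012 ]
0.018 bend [0.5862 0.1274 0.018 ] crease [0.584  0.0825 0.018 ] end [0.584 0.075 0.018]
0.024 bend [0.5852 0.126  0.024 ] crease [0.583  0.0818 0.024 ] end [0.5831 0.0744 0.024 ]
strip edges at x 300/700 [0.5693 0.1459 0.012 ] [0.5678 0.2525 0.012 ] [0.6053 0.1487 0.012 ] [0.6036 0.2575 0.012 ] col [0.5682 0.2592 0.013 ] [0.6028 0.2603 0.013 ]
toe est [0.58397033 0.0884602  0.36231407]
0 side bend [0.613  0.1375 0.    ] [0.6025 0.1421 0.    ] ramp end [0.6119 0.0801 0.    ] [0.5682 0.0778 0.    ]
0.006 side bend [0.6096 0.1325 0.006 ] [0.5992 0.1371 0.006 ] ramp end [0.6085 0.0755 0.006 ] [0.5651 0.0733 0.006 ]
0.012 side bend [0.6062 0.1275 0.012 ] [0.5959 0.1321 0.012 ] ramp end [0.6051 0.071  0.012 ] [0.562  0.0687 0.012 ]
0.018 side bend [0.6029 0.1226 0.018 ] [0.5926 0.1271 0.018 ] ramp end [0.6018 0.0664 0.018 ] [0.5589 0.0641 0.018 ]
0.024 side bend [0.5995 0.1176 0.024 ] [0.5892 0.1221 0.024 ] ramp end [0.5984 0.0618 0.024 ] [0.5558 0.0595 0.024 ]
```

```bash
python3 - <<'E'
from h import *
s=np.load("s3.npy",allow_pickle=True).item()
f=lambda x,y:((x+.5)/5-.5+315,(y+.5)/5-.5+140)
g=lambda x,y,z:onz(wray(f(x,y),s),z).round(4)
print("foot top edge y at center z",g(215,352,.179),g(215,394,.179),"tip",g(235,373,.179), "toe end", g(190,340,.161))
print("strip mid by both walls at floor y:", [((g(x,163,.012)+g(x,296,.012))/2).round(4) for x in(250,400,550)])
# triangulate collar with fixed cams: visible parts
b=cv2.imread("pics/side3.png");a=cv2.imread("pics/scene0.png")
# toe in side pic
F=lambda x,y:((x+.5)/8-.5+215,(y+.5)/8-.5+135)
print("side toe lower end", onz(ray("side",F(356,62)),.1608).round(4),"foot/shaft elbow", onz(ray("side",F(492,120)),.175).round(4))
print("side controllers", onz(ray("side",F(305,342)),.07).round(4),onz(ray("side",F(435,262)),.07).round(4))
E
```

```text
foot top edge y at center z [0.5805 0.0881 0.179 ] [0.5879 0.0885 0.179 ] tip [0.5842 0.0917 0.179 ] toe end [0.5827 0.0875 0.161 ]
strip mid by both walls at floor y: [array([0.5872, 0.1337, 0.012 ]), array([0.5868, 0.1743, 0.012 ]), array([0.5864, 0.2148, 0.012 ])]
side toe lower end [0.585  0.0873 0.1608] foot/shaft elbow [0.5911 0.0338 0.175 ]
side controllers [0.5613 0.0836 0.07  ] [0.6108 0.0876 0.07  ]
```

```bash
python3 -m pendant '[0,0,0,1,0,0,1, 0,0,0,2,0,0,1, 0,0,0,2,0,0,1, 0.12,2,0,0,0,0,1, 0,3,0,0,0,0,1, 0,3.4,0,0,0,0,1, 0,3,0,0,0,0,1, 0,1.5,0,0,0,0,1, 0,0,0,0,0,0,1, 0,0,0,0,0,0,1, 0,0,-1.5,0,0,0,1, 0,0,-2,0,0,0,1, 0,0,-2,0,0,0,1, 0,0,-1.5,0,0,0,1, 0,0,0,0,0,0,1, 0,0,0,0,0,0,1, 0,0,0,0,0,0,1, 0,0,0,0,0,0,1]'
cat > toe.py <<'E'
from h import *
def toe(s):
    R=np.array(s["ee_rot"]); return np.array(s["tcp_pos"])+R@np.array([.06,0,.2016])
if __name__=="__main__":
    s=env.read_state(); print("toe",toe(s).round(4),"tcp",np.round(s["tcp_pos"],4),"F",np.round(s["contact_force"],2),"M",np.round(s["wrist_torque"],3),"tilt",np.degrees(np.array(s["ee_rot"])[:,2]).round(2))
E
python3 toe.py
python3 - <<'E'
from h import *
cv2.imwrite("pics/w4.png",env.get_image("wrist")); im=env.get_image("side"); crop(im,190,60,330,200,4,"side4.png")
E
```

```text
t: 8.18
tcp_pos: [0.5866, 0.1583, 0.2939]
ee_rot: [[-0.012, 1.0, 0.002], [0.996, 0.012, 0.088], [0.088, 0.003, -0.996]]
contact_force: [0.1, 0.6, -2.7]
gripper_width: 0.024
toe [0.5862 0.2357 0.0984] tcp [0.5866 0.1583 0.2939] F [ 0.1   0.59 -2.66] M [-0.116  0.023 -0.066] tilt [  0.1    5.02 -57.08]
```

View pics/w4.png

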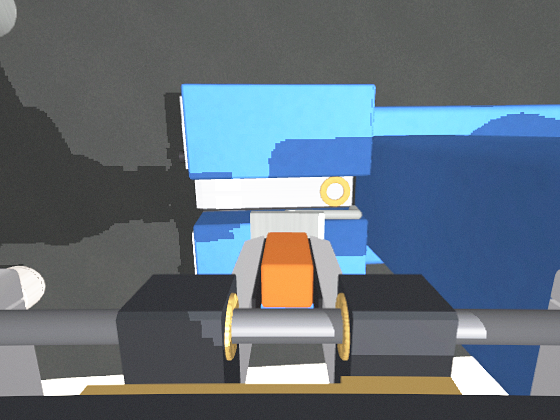

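View pics/side4.png

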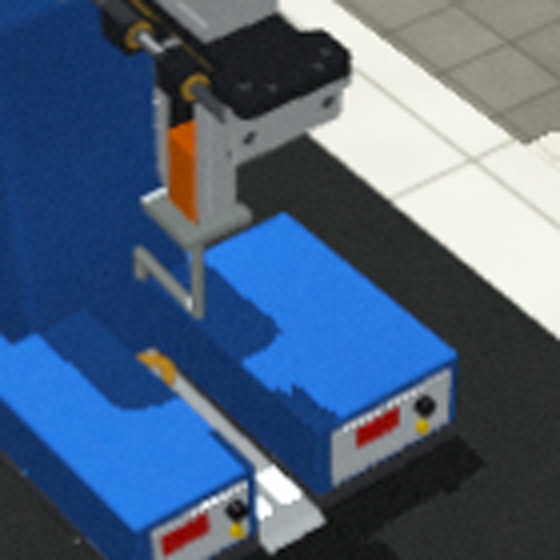

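```bash
python3 - <<'E'
from toe import *
crop(cv2.imread("pics/w4.png"),295,165,375,225,9,"w4c.png")
E
```

```text
(no output)
```

View pics/w4c.png

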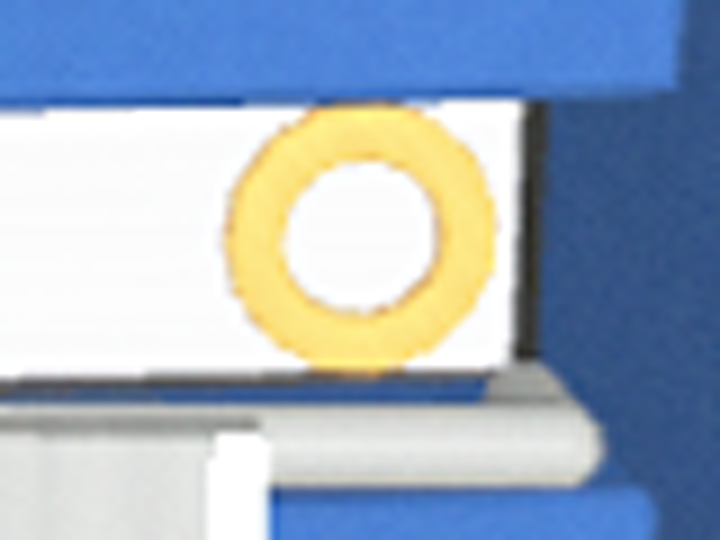

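```bash
python3 - <<'E'
from toe import *
s=env.read_state()
f=lambda x,y:((x+.5)/9-.5+295,(y+.5)/9-.5+165)
g=lambda x,y,z:onz(wray(f(x,y),s),z).round(4)
print("collar",g(361,238,.018),"L,R",g(226,238,.018),g(497,238,.018),"strip end",g(517,235,.013),"column foot?",g(540,235,.0),"walls top A",g(300,98,.07),"B floor edge",g(300,378,.012))
print("foot tip",g(602,448,toe(s)[2]+.018), "foot edges",g(560,405,toe(s)[2]+.018),g(560,487,toe(s)[2]+.018),"toe",toe(s))
E
```

```text
collar [0.5846 0.2376 0.018 ] L,R [0.5845 0.2202 0.018 ] [0.5846 0.2553 0.018 ] strip end [0.5852 0.2594 0.013 ] column foot? [0.5876 0.2665 0.    ] walls top A [0.5594 0.2174 0.07  ] B floor edge [0.6043 0.2319 0.012 ]
foot tip [0.5864 0.2378 0.116 ] foot edges [0.5822 0.2334 0.116 ] [0.5902 0.234  0.116 ] toe [0.58588315 0.23604272 0.09803497]
```

```bash
python3 -m pendant '[-0.1,0,-1,0,0,0,1, 0,0,-1.5,0,0,0,1, 0,0,-1.5,0,0,0,1, 0,0,-1.2,0,0,0,1, 0,0,-0.8,0,0,0,1, 0,0,-0.6,0,0,0,1, 0,0,-0.4,0,0,0,1, 0,0,0,0,0,0,1, 0,0,0,0,0,0,1, 0,0,0,0,0,0,1, 0,0,0,0,0,0,1]'
python3 toe.py
python3 - <<'E'
from h import *
im=env.get_image("wrist");crop(im,260,160,400,240,5.5,"w5.png"); im=env.get_image("side"); crop(im,190,60,330,200,4,"side5.png")
E
python3 toe.py
```

```text
t: 9.2
tcp_pos: [0.5853, 0.1588, 0.2232]
ee_rot: [[-0.013, 1.0, 0.001], [0.996, 0.013, 0.087], [0.087, 0.002, -0.996]]
contact_force: [0.5, 0.4, -2.6]
gripper_width: 0.024
toe [0.5847 0.2362 0.0276] tcp [0.5853 0.1588 0.2232] F [ 0.51  0.38 -2.65] M [-0.121  0.023 -0.036] tilt [ 5.000e-02  5.010e+00 -5.708e+01]
toe [0.5845 0.2362 0.0274] tcp [0.5852 0.1588 0.223 ] F [-0.15  1.16 -3.16] M [-0.168 -0.008  0.033] tilt [ 3.000e-02  5.010e+00 -5.708e+01]
```

View pics/w5.png

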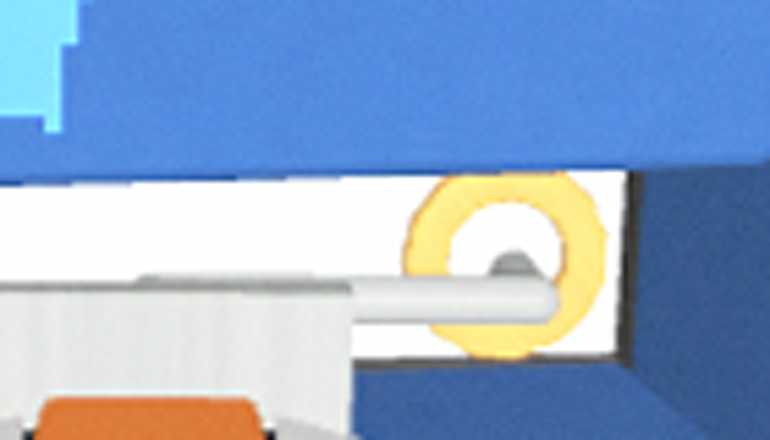

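View pics/side5.png

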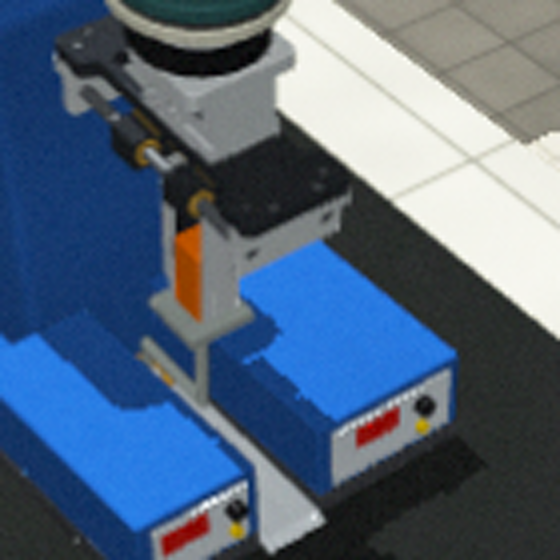

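The toe sits over the bore. I'll feel down in small steps.

```bash
python3 -m pendant '[0,0,-0.4,0,0,0,1, 0,0,-0.4,0,0,0,1, 0,0,-0.2,0,0,0,1, 0,0,0,0,0,0,1, 0,0,0,0,0,0,1, 0,0,0,0,0,0,1]'
python3 toe.py
python3 -m pendant '[0,0,-0.1,0,0,0,1, 0,0,0,0,0,0,1, 0,0,0,0,0,0,1, 0,0,0,0,0,0,1]'
python3 toe.py
```

```text
t: 9.8
tcp_pos: [0.5851, 0.1588, 0.2126]
ee_rot: [[-0.013, 1.0, 0.0], [0.996, 0.013, 0.087], [0.087, 0.001, -0.996]]
contact_force: [0.2, -0.0, -3.1]
gripper_width: 0.0235
toe [0.5843 0.2361 0.017 ] tcp [0.5851 0.1588 0.2126] F [ 0.2  -0.02 -3.1 ] M [-0.146 -0.036  0.014] tilt [  0.     4.99 -57.08]
t: 10.13
tcp_pos: [0.5851, 0.1588, 0.2117]
ee_rot: [[-0.013, 1.0, 0.0], [0.996, 0.013, 0.087], [0.087, 0.001, -0.996]]
contact_force: [1.3, 0.2, -1.4]
gripper_width: 0.0236
toe [0.5843 0.2361 0.0161] tcp [0.5851 0.1588 0.2117] F [ 1.34  0.2  -1.36] M [-0.091 -0.019 -0.062] tilt [ 1.000e-02  4.990e+00 -5.708e+01]
```

```bash
for i in 1 2 3; do python3 toe.py >/dev/null; done; python3 -m pendant '[0,0,-0.1,0,0,0,1, 0,0,0,0,0,0,1, 0,0,0,0,0,0,1]' >/dev/null
python3 toe.py
python3 -m pendant '[0,0,-0.05,0,0,0,1, 0,0,0,0,0,0,1, 0,0,0,0,0,0,1]'>/dev/null
python3 toe.py
python3 -m pendant '[0,0,-0.05,0,0,0,1, 0,0,0,0,0,0,1, 0,0,0,0,0,0,1]'>/dev/null
python3 toe.py
```

```text
toe [0.5842 0.2361 0.0149] tcp [0.585  0.1588 0.2106] F [-0.08 -0.04 -3.65] M [-0.149 -0.011 -0.012] tilt [ -0.     4.99 -57.08]
toe [0.5843 0.2361 0.0145] tcp [0.585  0.1588 0.2101] F [-0.22  0.16 -3.22] M [-0.143 -0.05  -0.024] tilt [ -0.     4.99 -57.08]
toe [0.5843 0.2361 0.014 ] tcp [0.585  0.1588 0.2096] F [-0.02 -0.35 -2.59] M [-0.049 -0.038 -0.019] tilt [ -0.     4.99 -57.08]
```

```bash
for i in 1; do python3 -m pendant '[0,0,-0.05,0,0,0,1, 0,0,0,0,0,0,1, 0,0,0,0,0,0,1]'>/dev/null
python3 toe.py; done
python3 -m pendant '[0,0,-0.05,0,0,0,1, 0,0,0,0,0,0,1, 0,0,0,0,0,0,1]'>/dev/null
python3 toe.py
```

```text
toe [0.5843 0.2361 0.0135] tcp [0.5851 0.1588 0.2091] F [ 0.12  1.36 -2.11] M [-0.126 -0.026  0.052] tilt [  0.     4.99 -57.08]
toe [0.5843 0.2361 0.013 ] tcp [0.585  0.1588 0.2086] F [ 0.5  -0.8  -3.14] M [-0.115  0.066  0.009] tilt [ -0.     4.99 -57.08]
```

```bash
python3 -m pendant '[0,0,-0.05,0,0,0,1, 0,0,0,0,0,0,1, 0,0,0,0,0,0,1]'>/dev/null
python3 toe.py
python3 -m pendant '[0,0,-0.05,0,0,0,1, 0,0,0,0,0,0,1, 0,0,0,0,0,0,1]'>/dev/null
python3 toe.py; python3 -m pendant '[0,0,0,0,0,0,1]'
```

```text
toe [0.5843 0.2361 0.0125] tcp [0.585  0.1588 0.2081] F [ 0.49 -0.32 -3.72] M [-0.158 -0.008 -0.01 ] tilt [ -0.     4.99 -57.08]
toe [0.5844 0.2361 0.0122] tcp [0.5852 0.1588 0.2078] F [-0.47 -1.45  0.65] M [-0.035  0.249  0.059] tilt [ 1.000e-02  4.990e+00 -5.708e+01]
t: 11.97
tcp_pos: [0.5851, 0.1588, 0.2078]
ee_rot: [[-0.013, 1.0, 0.0], [0.996, 0.013, 0.087], [0.087, 0.001, -0.996]]
contact_force: [-1.2, -1.4, 1.0]
gripper_width: 0.0242
```

```bash
python3 -m pendant '[0,0,0.12,0,0,0,1, 0,0,0,0,0,0,1, 0,-0.2,0,0,0,0,1, 0,-0.2,-0.01,0,0,0,1, 0,-0.2,-0.01,0,0,0,1, 0,0,0,0,0,0,1, 0,0,0,0,0,0,1]' >/dev/null
python3 toe.py
python3 -m pendant '[0,-0.2,-0.01,0,0,0,1, 0,-0.3,-0.02,0,0,0,1, 0.01,-0.4,-0.02,0,0,0,1, 0,-0.4,-0.02,0,0,0,1, 0.01,-0.4,-0.03,0,0,0,1, 0,-0.4,-0.02,0,0,0,1, 0.01,-0.4,-0.03,0,0,0,1, 0,-0.4,-0.02,0,0,0,1, 0.01,-0.4,-0.03,0,0,0,1, 0,-0.4,-0.02,0,0,0,1, 0,0,0,0,0,0,1, 0,0,0,0,0,0,1]' >/dev/null
python3 toe.py
python3 - <<'E'
from h import *
im=env.get_image("wrist");crop(im,200,160,400,260,4,"w6.png"); im=env.get_image("side"); crop(im,190,60,330,200,4,"side6.png")
E
python3 toe.py
```

```text
toe [0.5843 0.2298 0.013 ] tcp [0.5851 0.1525 0.2086] F [ 0.38 -0.3  -3.28] M [-0.123  0.021  0.015] tilt [ -0.     4.98 -57.08]
toe [0.5847 0.1927 0.0108] tcp [0.5855 0.1155 0.2064] F [-0.43 -0.19 -2.71] M [-0.077 -0.054  0.   ] tilt [ -0.     4.98 -57.08]
toe [0.5846 0.1932 0.0108] tcp [0.5854 0.1159 0.2064] F [-0.42 -0.5  -2.91] M [-0.106  0.008  0.024] tilt [-1.000e-02  4.990e+00 -5.708e+01]
```

View pics/w6.png

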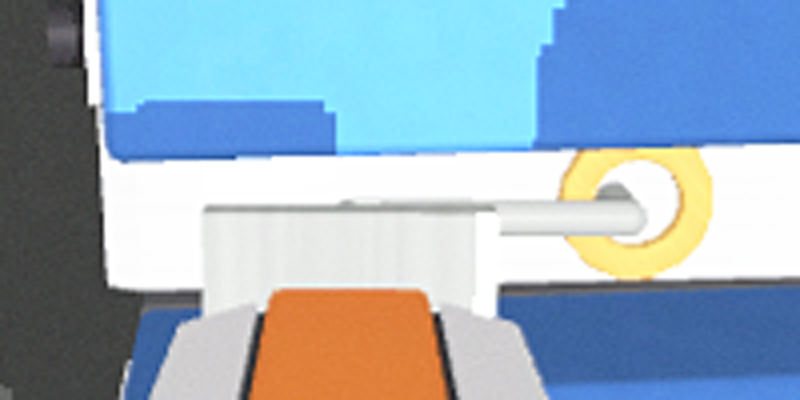

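View pics/side6.png

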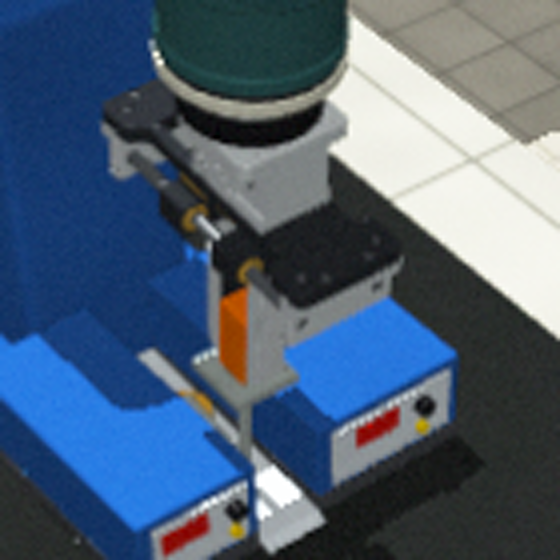

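The collar is following on the toe. I'll feel the floor again here.

```bash
python3 -m pendant '[0,0,-0.07,0,0,0,1, 0,0,0,0,0,0,1, 0,0,0,0,0,0,1]'>/dev/null
python3 toe.py
python3 -m pendant '[0,0,-0.05,0,0,0,1, 0,0,0,0,0,0,1, 0,0,0,0,0,0,1]'>/dev/null
python3 toe.py
```

```text
toe [0.5848 0.1933 0.0103] tcp [0.5855 0.1159 0.2059] F [-0.84  0.48 -0.38] M [0.104 0.107 0.08 ] tilt [ 1.000e-02  5.000e+00 -5.708e+01]
toe [0.585  0.1933 0.0101] tcp [0.5856 0.1159 0.2056] F [-1.49 -0.74  5.22] M [0.246 0.598 0.174] tilt [ 3.000e-02  5.010e+00 -5.708e+01]
```

Contact came at a toe height of about 0.0103 here, so the slope is about 2.7–3° down towards the mouth. I'll raise and pull on.

```bash
python3 -m pendant '[0,0,0.16,0,0,0,1, 0,0,0,0,0,0,1, 0,-0.2,-0.01,0,0,0,1, 0,-0.4,-0.02,0,0,0,1, 0.01,-0.4,-0.02,0,0,0,1, 0,-0.4,-0.02,0,0,0,1, 0.01,-0.4,-0.02,0,0,0,1, 0,-0.4,-0.02,0,0,0,1, 0.01,-0.4,-0.02,0,0,0,1, 0,-0.4,-0.02,0,0,0,1, 0.01,-0.4,-0.02,0,0,0,1, 0,-0.4,-0.02,0,0,0,1, 0,-0.4,-0.01,0,0,0,1, 0,0,0,0,0,0,1, 0,0,0,0,0,0,1]' >/dev/null
python3 toe.py
python3 -m pendant '[0,0,-0.05,0,0,0,1, 0,0,0,0,0,0,1, 0,0,0,0,0,0,1]'>/dev/null
python3 toe.py
```

```text
toe [0.5852 0.1509 0.0092] tcp [0.5859 0.0735 0.2048] F [-0.53  0.27 -2.59] M [-0.104 -0.025 -0.011] tilt [ 1.000e-02  4.990e+00 -5.708e+01]
toe [0.585  0.1513 0.0086] tcp [0.5858 0.074  0.2042] F [ 0.44 -0.03 -3.68] M [-0.146 -0.002 -0.039] tilt [ -0.     4.99 -57.08]
```

```bash
python3 -m pendant '[0,0,-0.04,0,0,0,1, 0,0,0,0,0,0,1, 0,0,0,0,0,0,1]'>/dev/null
python3 toe.py
python3 -m pendant '[0,0,-0.03,0,0,0,1, 0,0,0,0,0,0,1, 0,0,0,0,0,0,1]'>/dev/null
python3 toe.py
python3 - <<'E'
from h import *
im=env.get_image("wrist");crop(im,200,160,400,260,4,"w7.png"); im=env.get_image("side"); crop(im,190,60,330,200,4,"side7.png")
E
```

```text
toe [0.5851 0.1513 0.0083] tcp [0.5859 0.0739 0.2039] F [ 0.03  0.17 -2.29] M [0.12  0.047 0.008] tilt [  0.     5.   -57.08]
toe [0.5853 0.1513 0.0082] tcp [0.586  0.0739 0.2038] F [-0.73  0.61  1.17] M [0.374 0.297 0.077] tilt [ 2.000e-02  5.000e+00 -5.708e+01]
```

View pics/w7.png

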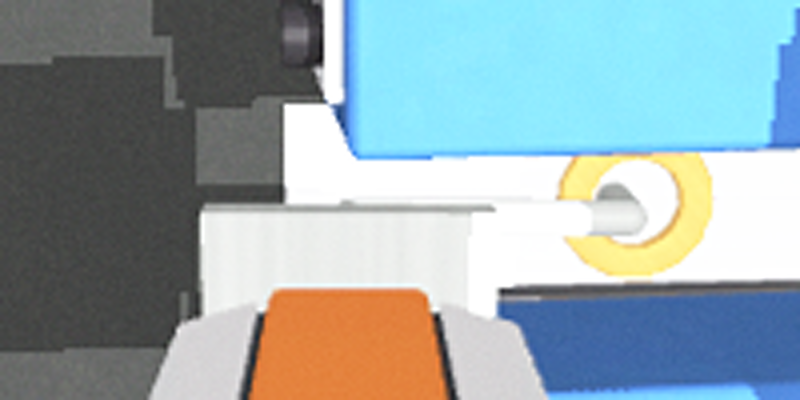

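View pics/side7.png

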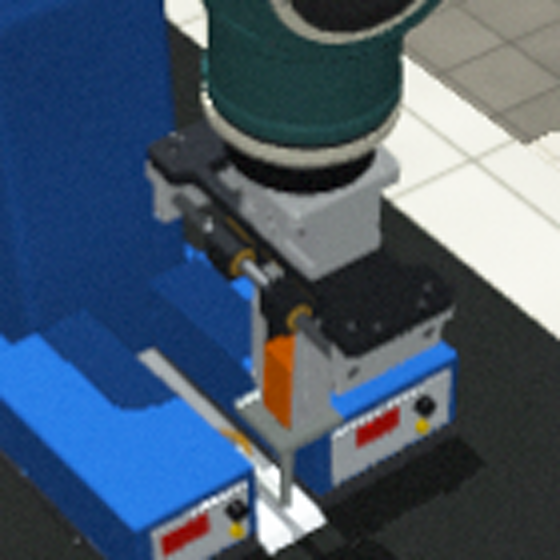

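Floor contacts fit a 2.75° slope: 12.4 mm at y 0.236, 10.3 at 0.193 and 8.3 at 0.151. That predicts about 5 mm at the mouth. I'll continue to the mouth.

```bash
python3 -m pendant '[0,0,0.15,0,0,0,1, 0,0,0,0,0,0,1, 0,-0.2,-0.01,0,0,0,1, 0.01,-0.4,-0.02,0,0,0,1, 0.01,-0.4,-0.02,0,0,0,1, 0,-0.4,-0.02,0,0,0,1, 0.01,-0.4,-0.02,0,0,0,1, 0,-0.4,-0.02,0,0,0,1, 0.01,-0.4,-0.02,0,0,0,1, 0,-0.4,-0.02,0,0,0,1, 0.01,-0.4,-0.02,0,0,0,1, 0,-0.4,-0.02,0,0,0,1, 0,-0.4,-0.01,0,0,0,1, 0,0,0,0,0,0,1, 0,0,0,0,0,0,1]' >/dev/null
python3 toe.py
python3 - <<'E'
from h import *
im=env.get_image("wrist");crop(im,200,160,400,260,4,"w8.png"); im=env.get_image("side"); crop(im,190,60,330,200,4,"side8.png")
E
```

```text
toe [0.5856 0.1089 0.0075] tcp [0.5864 0.0315 0.2031] F [ 0.94  0.66 -2.37] M [-0.17  -0.011 -0.029] tilt [  0.     4.99 -57.08]
```

View pics/w8.png

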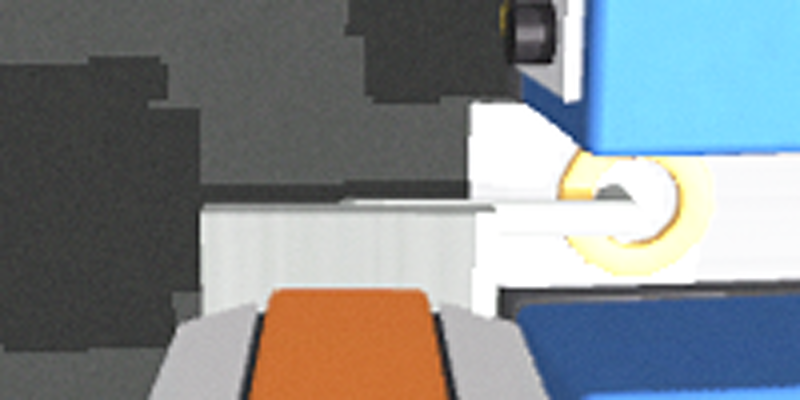

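```bash
python3 -m pendant '[0.01,-0.2,-0.01,0,0,0,1, 0,-0.4,-0.02,0,0,0,1, 0.01,-0.4,-0.02,0,0,0,1, 0,-0.4,-0.02,0,0,0,1, 0.01,-0.4,-0.02,0,0,0,1, 0,-0.4,-0.02,0,0,0,1, 0.01,-0.2,-0.01,0,0,0,1, 0,-0.4,-0.12,0,0,0,1, 0.01,-0.4,-0.12,0,0,0,1, 0,-0.4,-0.12,0,0,0,1, 0,-0.4,-0.11,0,0,0,1, 0,0,0,0,0,0,1, 0,0,0,0,0,0,1]' >/dev/null
python3 toe.py
python3 - <<'E'
from h import *
im=env.get_image("wrist");crop(im,200,160,400,260,4,"w9.png"); im=env.get_image("side"); crop(im,190,80,330,220,4,"side9.png")
E
```

```text
toe [0.5861 0.0688 0.0015] tcp [ 0.5868 -0.0085  0.1971] F [-0.2  -0.31 -2.84] M [-0.095  0.001 -0.032] tilt [-1.000e-02  4.980e+00 -5.708e+01]
```

View pics/w9.png

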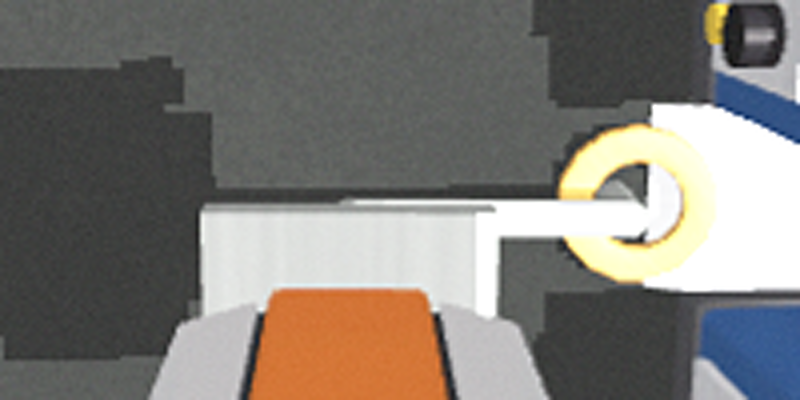

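View pics/side9.png

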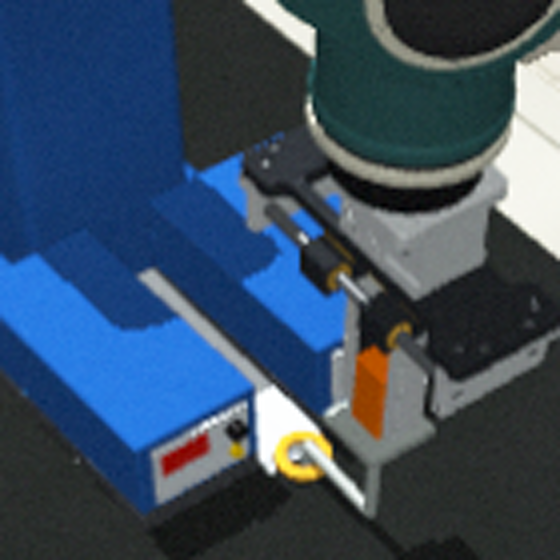

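```bash
python3 -m pendant '[0,-0.2,0,0,0,0,1, 0.01,-0.4,0,0,0,0,1, 0,-0.4,0,0,0,0,1, 0.01,-0.4,0,0,0,0,1, 0,-0.4,0,0,0,0,1, 0.01,-0.4,0,0,0,0,1, 0,-0.4,0,0,0,0,1, 0.01,-0.4,0,0,0,0,1, 0,-0.4,0,0,0,0,1, 0.01,-0.4,0,0,0,0,1, 0,-0.4,0,0,0,0,1, 0,-0.2,0,0,0,0,1, 0,0,0,0,0,0,1, 0,0,0,0,0,0,1, 0,0,0,0,0,0,1]' >/dev/null
python3 toe.py
python3 - <<'E'
from h import *
im=env.get_image("wrist");crop(im,200,160,400,260,4,"w10.png"); im=env.get_image("side"); crop(im,200,110,340,250,4,"side10.png")
E
```

```text
toe [0.5866 0.0253 0.0016] tcp [ 0.5874 -0.052   0.1972] F [-0.36 -0.8  -2.67] M [-0.098  0.071  0.014] tilt [ -0.     4.99 -57.08]
```

View pics/w10.png

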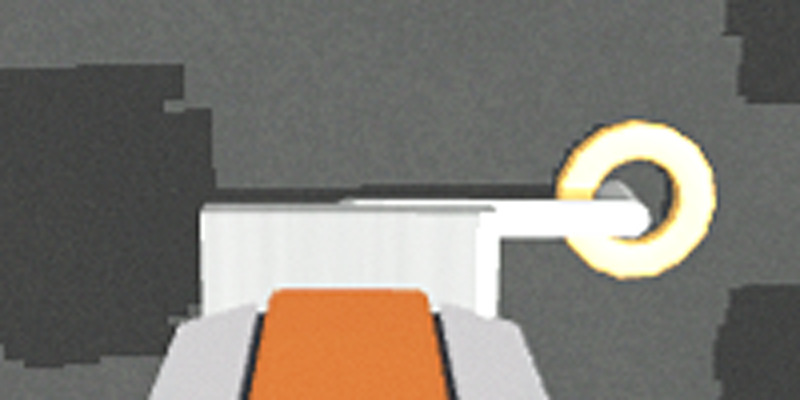

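View pics/side10.png

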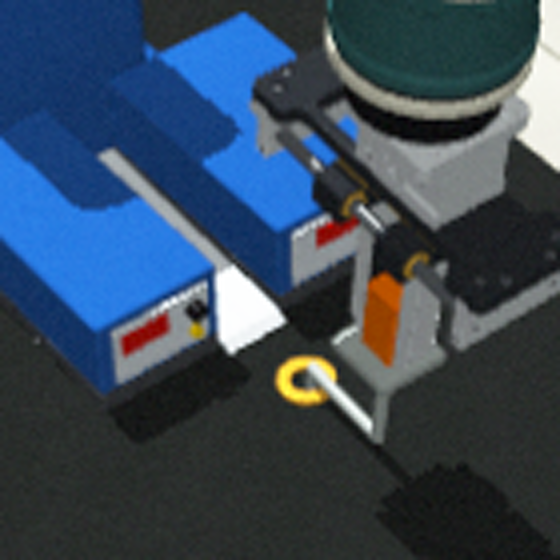

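The collar lies on the bench about 50 mm in front of the mouth. I'll ease the toe back from the bore wall, lift straight up, un-tilt and return.

```bash
python3 -m pendant '[0,0.3,0,0,0,0,1, 0,0,0,0,0,0,1, 0,0,0.5,0,0,0,1, 0,0,1,0,0,0,1, 0,0,2,0,0,0,1, 0,0,3,0,0,0,1, 0,0,3,0,0,0,1, 0,0,3,0,0,0,1, 0,0,3,0,0,0,1, 0,0,1.5,0,0,0,1, 0,0,0,-2,0,0,1, 0,0,0,-3,0,0,1, 0,0,0,0,0,0,1]' >/dev/null
python3 -m pendant '[-0.4,-2,0,0,0,-1,1, -0.5,-3.3,0,0,0,-2.5,1, -0.5,-3.3,0,0,0,-2.5,1, -0.5,-3.3,0,0,0,-2.5,1, -0.5,-3.3,0,0,0,-2.5,1, -0.5,-3.3,0,0,0,-2.5,1, -0.5,-3.3,0,0,0,-2.5,1, -0.5,-3.3,0,0,0,-2.5,1, -0.5,-3,0,0,0,-2.5,1, -0.3,-1.5,0,0,0,-1,1, 0,0,0,0,0,0,1, 0,0,0,0,0,0,1, 0,0,0,0,0,0,1, 0,0,0,0,0,0,1]'
python3 - <<'E'
from toe import *
s=env.read_state(); R=np.array(s["ee_rot"]); print(np.round(s["tcp_pos"],4),"yaw",np.degrees(np.arctan2(R[1,0],R[0,0])),R.round(4).tolist())
cv2.imwrite("pics/w11.png",env.get_image("wrist"));cv2.imwrite("pics/scene11.png",env.get_image("scene"))
E
```

```text
t: 22.38
tcp_pos: [0.5407, -0.3443, 0.3673]
ee_rot: [[0.361, 0.932, 0.001], [0.932, -0.361, 0.001], [0.001, 0.0, -1.0]]
contact_force: [-0.6, -0.3, -2.3]
gripper_width: 0.0239
[ 0.5407 -0.3443  0.3673] yaw 68.81626743927039 [[0.3614, 0.9324, 0.0005], [0.9324, -0.3614, 0.0009], [0.001, 0.0002, -1.0]]
```

View pics/w11.png

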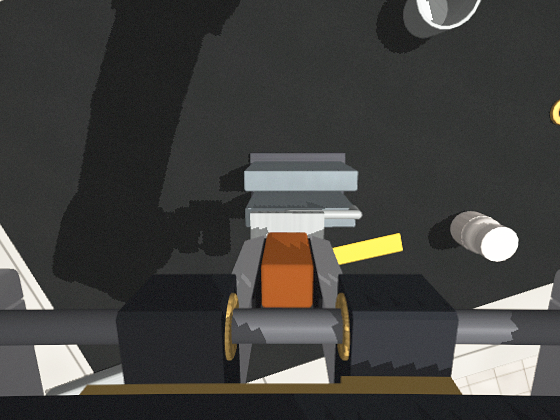

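View pics/scene11.png

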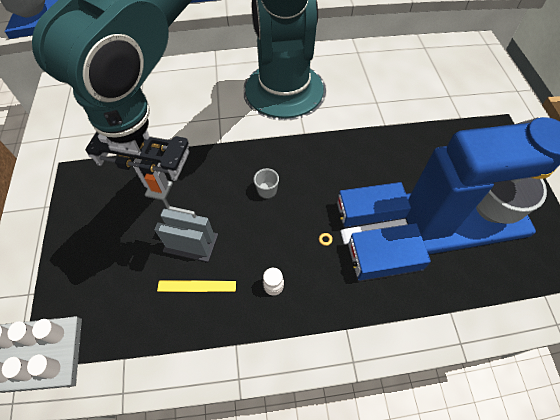

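```bash
python3 -m pendant '[-0.09,-0.79,0,0,0,-0.1,1, 0,0,-2,0,0,0,1, 0,0,-2,0,0,0,1, 0,0,0,0,0,0,1, 0,0,0,0,0,0,1, 0,0,0,0,0,0,1]'; python3 toe.py
```

```text
t: 22.98
tcp_pos: [0.5397, -0.3535, 0.3284]
ee_rot: [[0.364, 0.931, 0.001], [0.931, -0.364, -0.001], [-0.0, 0.001, -1.0]]
contact_force: [0.4, -1.3, -2.7]
gripper_width: 0.0234
toe [ 0.5617 -0.2977  0.1267] tcp [ 0.5397 -0.3535  0.3284] F [ 0.45 -1.29 -2.69] M [-0.077 -0.017  0.031] tilt [ 4.00e-02 -4.00e-02 -5.73e+01]
```

```bash
python3 -m pendant '[0,0.12,-1,0,0,0,1, 0,0,-2,0,0,0,1, 0,0,-2,0,0,0,1, 0,0,-2,0,0,0,1, 0,0,-1.5,0,0,0,1, 0,0,-1,0,0,0,1, 0,0,-0.6,0,0,0,1, 0,0,-0.2,0,0,0,1, 0,0,0,0,0,0,1, 0,0,0,0,0,0,1, 0,0,0,0,0,0,1, 0,0,0,0,0,0,1]'; python3 toe.py
```

```text
t: 23.98
tcp_pos: [0.5397, -0.3521, 0.2249]
ee_rot: [[0.364, 0.931, 0.001], [0.931, -0.364, -0.0], [-0.0, 0.001, -1.0]]
contact_force: [-0.6, -0.3, -3.3]
gripper_width: 0.0236
toe [ 0.5617 -0.2963  0.0233] tcp [ 0.5397 -0.3521  0.2249] F [-0.63 -0.34 -3.26] M [-0.029 -0.037  0.029] tilt [ 6.00e-02 -3.00e-02 -5.73e+01]
```

```bash
python3 -m pendant '[0,0,-0.12,0,0,0,1, 0,0,-0.08,0,0,0,1, 0,0,0,0,0,0,1, 0,0,0,0,0,0,1, 0,0,0,0,0,0,1]'; python3 -m pendant '[0,0,-0.04,0,0,0,1, 0,0,0,0,0,0,1, 0,0,0,0,0,0,1]'
```

```text
t: 24.4
tcp_pos: [0.5396, -0.352, 0.2226]
ee_rot: [[0.364, 0.931, 0.001], [0.931, -0.364, -0.0], [0.0, 0.001, -1.0]]
contact_force: [-1.1, 1.4, 5.4]
gripper_width: 0.0238
t: 24.65
tcp_pos: [0.5396, -0.352, 0.2226]
ee_rot: [[0.364, 0.931, 0.001], [0.931, -0.364, -0.0], [0.0, 0.001, -1.0]]
contact_force: [-3.0, 4.0, 11.3]
gripper_width: 0.0238
```

Seated: upward force at the original height. I'll release gently and lift away.

```bash
python3 -m pendant '[0,0,0.06,0,0,0,1, 0,0,0,0,0,0,0.2, 0,0,0,0,0,0,-0.5, 0,0,0,0,0,0,-1, 0,0,0,0,0,0,-1, 0,0,0,0,0,0,-1, 0,0,0,0,0,0,-1, 0,0,0,0,0,0,-1, 0,0,0,0,0,0,-1]'; python3 -m pendant '[0,0,0,0,0,0,-1, 0,0,0,0,0,0,-1, 0,0,1,0,0,0,-1, 0,0,2,0,0,0,-1, 0,0,3,0,0,0,-1, 0,0,3,0,0,0,-1, 0,0,3,0,0,0,-1, 0,0,2,0,0,0,-1, 0,0,0,0,0,0,-1, 0,0,0,0,0,0,-1, 0,0,0,0,0,0,-1]'
python3 - <<'E'
from h import *
cv2.imwrite("pics/w12.png",env.get_image("wrist"));cv2.imwrite("pics/side12.png",env.get_image("side"));cv2.imwrite("pics/scene12.png",env.get_image("scene"))
E
```

```text
t: 25.4
tcp_pos: [0.5395, -0.3519, 0.2224]
ee_rot: [[0.364, 0.931, -0.0], [0.931, -0.364, -0.0], [-0.0, 0.0, -1.0]]
contact_force: [-0.3, 0.5, 0.4]
gripper_width: 0.0738
t: 26.32
tcp_pos: [0.5393, -0.3517, 0.3621]
ee_rot: [[0.364, 0.931, -0.0], [0.931, -0.364, 0.0], [0.0, -0.001, -1.0]]
contact_force: [-0.9, 0.6, 0.0]
gripper_width: 0.0938
```

View pics/w12.png

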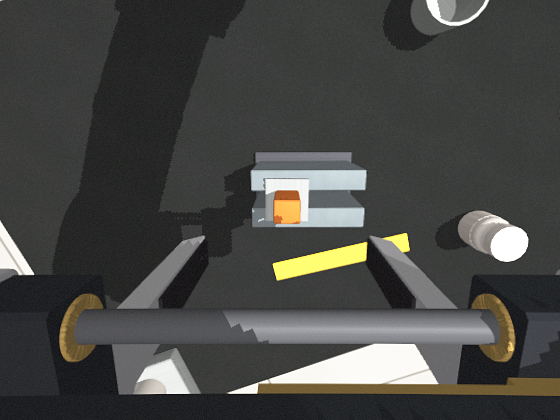

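View pics/side12.png

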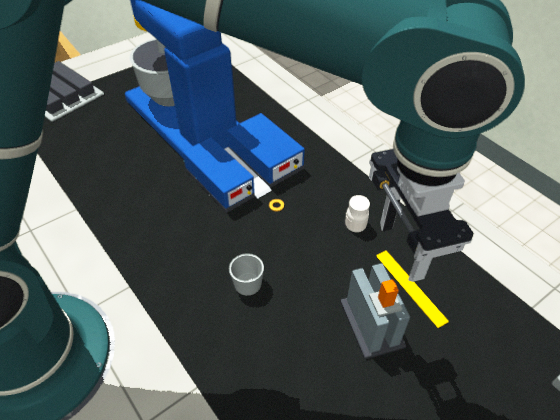

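```bash
python3 - <<'E'
from h import *
for n in("scene","side"):
    h=cv2.cvtColor(cv2.imread(f"pics/{n}12.png"),cv2.COLOR_BGR2HSV); m=cv2.inRange(h,(10,100,80),(28,255,255)); k,l,st,c=cv2.connectedComponentsWithStats(m)
    for i in range(1,k):
        if st[i,4]>20 and 150<st[i,1]<300: print(n,st[i],c[i].round(1), onz(ray(n,c[i]),.006).round(4))
E
python3 -c "
from station import env
print(env.job_done())"
```

```text
scene [531 171  22   8  64] [542.2 175.8] [0.4739 0.7379 0.006 ]
scene [161 206  17  19 218] [168.8 214.9] [ 0.4542 -0.3909  0.006 ]
scene [319 233  14  13 106] [325.2 238.8] [0.5873 0.029  0.006 ]
scene [158 280  76  10 633] [194.3 285. ] [ 0.6692 -0.3242  0.006 ]
scene [157 287  79   5  85] [194.2 290.8] [ 0.6845 -0.325   0.006 ]
side [380 180   9   9  34] [383.5 183.3] [ 0.8409 -0.0735  0.006 ]
side [268 199  17  13 140] [276.1 204.6] [0.5881 0.0296 0.006 ]
side [376 250  73  78 264] [413.1 289.8] [ 0.6711 -0.3289  0.006 ]
side [378 279  21  29 430] [387.7 292.8] [ 0.6244 -0.3024  0.006 ]
the job is handed in; nothing more can be done
None
```

The job is done and handed in at about 26 s: the collar lies on the open bench and the hook is back in its stand, released. `env.job_done()` gave no verdict.

**Draw:** I took the hook from its stand and leaned it back 5° so the gripper cleared the mixer column. The toe went down inside the collar about 153 mm in. I then drew the collar out in stages, feeling the floor three times. The floor falls about 2.75° towards the mouth.

**Forces:** The sampled contact change stayed at about 8 N or less against the equipment. That peak was one floor touch where a 0.5 mm step added about 5.6 N. Seating the hook pressed on the stand with about 14 N, which the hook limits do not cover.

**Last checks:**
- **Collar:** Both fixed cameras agree within 1 mm on its centre at (0.588, 0.029), about 55 mm in front of the mouth. It looks flat on the bench, judged by eye.
- **Hook:** The handle's image position matches the start within about 0.3 px in both fixed views.
- **Rule, jar and cup:** The rule's image position matches the start within about 0.2 px. The jar and cup look unmoved, but I judged those two by eye only.
- **Gripper:** It is open and well clear of everything.

**Disagreement:** The pictures suggested the floor was about 3.3 mm high at the mouth, and the felt contacts about 5 mm. I followed the felt values.

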